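# Turn the upside-down coaster over with the spatula

## Task

On the shop's display stand one of the two wooden coasters lies upside down, showing its flat back with three little feet. Pick up the spatula, push its blade under the overhanging edge of that coaster and turn it over onto the empty half of the stand, so that it lies flat there with its rimmed face up. Then stand the spatula back level on the counter and let go; do not touch the coaster with the fingers, and leave the other coaster where it is.

Things in the scene. Friction and masses are not known exactly. Their poses are not given: they have to be found in the camera images.
- spatula: Loose cranked spatula, 140 g, standing on blade and heel. Origin: at its underside, below the grip; x to the blade tip (starts roughly to world +y), z up; mm. Handle: dark wood bar, x -60 to 45, 20 wide, 20 high, centre line at z 42; grip across it at x 0. Heel: x -60 to -48, 30 wide, below the handle. Neck: x 42 to 64. Steel blade: x 50 to 160, 60 wide, z 0 to 2.5, straight front edge.
- coaster: The coaster to turn over: loose wooden disc, 90 mm across, 9 mm thick, about 50 g. It starts upside down: flat back with three small dark feet up, rimmed face underneath. Origin: centre of the disc. Own z points out of its flat back: up at the start, down once turned over.
- other_coaster: The other coaster, same size, already right way up (raised rim and shallow hollow showing), in the stand's other place. Origin: centre of the disc; z out of its rimmed face. It stays there.
- stand: Fixed plywood stand, 230 wide (y), mm. Origin: counter level, mid-width, under the step; x roughly to world +y. Lower shelf: x -64 to 0, top z 14. Empty upper shelf: x 0 to 115, top z 19; back strip to z 39. Coasters lie at x -48, y 55 or -55, overhanging the front by 29 with 14 free below; lifted and carried over in an arc, one turns about its far edge, which the step stops, onto the upper shelf.
Not all that is in view belongs to the job. Leave any red look-alike of the spatula alone.

How it is judged:
On the way:
1. the coaster is being tipped up by the spatula: tilted 30 to 110 degrees with the spatula touching it (angle between coaster's own z axis and vertical between 0.52 and 1.92 rad and contact force between spatula and coaster above 0.03 N), for 0.05 s.
At the end, for the whole second after the job is handed in: The coaster lies turned over on the upper shelf, rimmed face up, flat within 10 degrees, at rest, clear of the spatula; the spatula stands released and level (within 8 degrees) on the counter; the other coaster lies right way up within 15 mm of where it was (angle between coaster's own z axis and vertical above 2.967 rad and x of coaster in the frame of stand between 0.015 and 0.1 m and y of coaster in the frame of stand between -0.115 and 0.115 m and height (world z) of coaster between 0.018 and 0.032 m and linear speed of each of coaster, spatula below 0.02 m/s and angle between spatula's own z axis and vertical below 0.14 rad and height (world z) of spatula below 0.01 m and contact force between spatula and coaster below 0.02 N and distance of other_coaster from where it was at the start of the episode below 0.015 m and angle between other_coaster's own z axis and vertical below 0.17 rad); the robot touches nothing.
It fails at once if the fingers touch the coaster (contact force between the fingers and coaster above 0.3 N).
It fails at once if the other coaster is pushed out of its place by more than 30 mm (distance of other_coaster from where it was at the start of the episode above 0.03 m).
It also fails if it takes over 45 s, if anything falls off the work surface, if the arm or the gripper's body presses on something with over 40 N, if the wrist force passes 120 N, or if a joint passes its speed limit or range.

## Robot

A 6-joint arm with a two-finger parallel gripper is mounted at the origin on the work surface. World frame = base frame: x ahead of the robot, y to its left, z up, the work surface at z = 0. Lengths are in m, angles in rad, forces in N, time in s.
With the tool pointing down it reaches from about 0.35 to 0.775 m from the base axis. Payload 5.5 kg.
Tool frame: the origin (TCP) lies at the very end of the fingers, on their centre line; the grasp point (between the pads) lies 19 mm behind it (env.grip_point_offset is the distance from the TCP to the grasp point, in m); z points along the fingers, y is the line along which they close (so a half turn about z gives the same grasp; the last joint's range is limited). The gripper opens to 85 mm and grips with 20 to 120 N. Pads are 22 mm wide; open, the fingers measure 114 mm over their backs; the gripper's body (76 mm by 85 mm) begins 54 mm behind the grasp point. The pads swing forward as they close: fully open they stand 13 mm farther back than shut.
Start: joints at [-1.258, 0.313, 0.046, 1.304, 0, 1.431], TCP at [0.252, -0.517, 0.231] pointing down, gripper open.
Joint ranges: [-2.76, 2.76], [-0.86, 1.69], [-1.03, 1.26], [-2.2, 2.34], [-1.47, 1.5], [-3.14, 3.14]. Speed limits (rad/s): [2.57, 2.57, 3.14, 3.14, 3.14, 3.14].

## Interface

Orientations are given as a unit quaternion [w, x, y, z].
In Python, from workcell import sensors, imaging, workorder, env gives the robot as it stands.
- The arm moves only by the shell command python3 -m handwheel 'ROWS' [FORCE]. ROWS is JSON, a list of rows, each a list of 5 numbers: the shift along the tool's x, y, z in mm, then the turn about the tool's z in rad, then the opening, from 0 (shut) to 1 (fully open). A call has 1 to 8 rows; each row is the pose to reach, as a shift and turn from the pose commanded when the call began, along the tool's axes at that moment; what a row does not reach only later rows make up. A row lasts 1/10 s, in which the tool goes at most 50 mm and 8.59 degrees, less where a joint would pass 70% of its speed; a pose out of reach is approached as far as the arm can. A call with a gripper value outside its range is refused whole. The fingers move at their own pace and stop on an object; FORCE is the grip in N (left out, the last holds). Time passes only in rows, so rows that repeat a pose let the fingers close. It gives the time, the measured TCP pose, the force, the opening and the grip force at its end, in the units of the state.
- sensors.get_state(): the state, without advancing time (a new reading comes with each control period).
- imaging.read_camera(name): name is "scene" or "top" or "wrist"; returns a dict with "color" (420x560x3 uint8, blue, green, red), "z_map" (420x560 float32, m along the optical axis (not along the pixel's ray), 0 where there is no reading), "fx", "fy", "cx", "cy" (pixels), "k1" (the pictures are not rectified: a ray, as slopes to the right and down, at radius r is drawn at 1 + k1 r^2 times it, then the intrinsics apply), "xyz" and "rotation" of the camera in the world. Camera axes: x right, y down, z forward; pixel columns grow to the right and rows downward; lengths in m; the calibration is good to about 2 mm. A picture is of the moment at which its call begins.
- workorder.hand_in(): hands the job in; it is judged then, once.
The state is a dict: "clock": time; "joint_pos": joint angles; "qvel": joint speeds; "tau": joint torques, N m; "tcp_pos": TCP position; "orientation": TCP orientation; "wrist_force": force on the tool from outside, world axes, zero at the start; "ft_torque": the same for the moment, N m; "finger_gap": finger opening in m; "grip_force": force on a finger pad.
Only numpy, scipy, OpenCV 4.12 (cv2) and the standard library are available. Lean on these libraries where they do the work, as an engineer would, in place of code of your own. Each camera call takes 0.05 s, during which the arm holds its last target. There are 200 camera calls.

## Working session

There is one attempt and no reset: what is moved stays moved. The work goes in short steps, Python scripts to look and compute and a shell command to move; the robot and the scene stay as the last step left them, time stands still between calls to the robot, and variables do not carry over. Pictures are saved under pics/ and viewed, at most 10 in all, crops included, and the job is handed in when it is done.

```bash
mkdir -p pics; ls; cat > h.py <<'E'
import numpy as np, cv2
from workcell import sensors, imaging, workorder, env
from scipy.spatial.transform import Rotation as R
def rot(q): q=np.array(q); return q if q.shape==(3,3) else R.from_quat(q[[1,2,3,0]]).as_matrix()
def shot(n,f):
    d=imaging.read_camera(n); cv2.imwrite(f'pics/{f}.png',d['color']); np.save(f'pics/{f}.npy',d,allow_pickle=True); return d
def load(f): return np.load(f'pics/{f}.npy',allow_pickle=True).item()
def ray(d,u,v):
    K=np.array([[d['fx'],0,d['cx']],[0,d['fy'],d['cy']],[0,0,1.]])
    k=d['k1']; x=(u-d['cx'])/d['fx']; y=(v-d['cy'])/d['fy']; a,b=x,y
    for _ in range(20):
        s=1+k*(a*a+b*b); a,b=x/s,y/s
    return rot(d['rotation'])@np.array([a,b,1.])
def atz(d,u,v,z):
    r=ray(d,u,v); p=np.array(d['xyz']); return p+r*(z-p[2])/r[2]
def dep(d,u,v): return np.array(d['xyz'])+ray(d,u,v)*d['z_map'][int(round(v)),int(round(u))]
E
python3 - <<'E'
from h import *
for n in('top','scene'):
    d=shot(n,n+'0'); print(n,d['xyz'],np.round(rot(d['rotation']),3).tolist(),d['fx'],d['k1'])
s=sensors.get_state(); print(s)
E
```

```text
pics
top [ 0.35466968 -0.13691495  1.08642204] [[-0.007, -0.995, 0.1], [-1.0, 0.007, 0.001], [-0.002, -0.1, -0.995]] 466.3086435021486 -0.005392661432941703
scene [0.82833145 0.1643125  0.82393162] [[-0.641, 0.649, -0.411], [0.768, 0.54, -0.344], [-0.001, -0.536, -0.844]] 413.08928204361825 0.010785857119924492
{'clock': 0.1, 'joint_pos': array([-1.25761559e+00,  3.13917360e-01,  4.50985120e-02,  1.30363102e+00,
       -6.74403092e-06,  1.43122182e+00]), 'qvel': array([-0.00069239, -0.00532715,  0.00526597, -0.00048671, -0.0006774 ,
        0.00153503]), 'tau': array([ 1.61166361e-03, -4.81728637e+01,  2.99242616e+01,  1.28235959e-02,
       -5.63529818e-05, -7.95766312e-06]), 'tcp_pos': array([ 0.2513885 , -0.51661708,  0.230505  ]), 'orientation': array([-8.23364999e-04,  9.74485492e-01,  2.24448976e-01, -7.50354518e-05]), 'wrist_force': array([ 0.26780294, -0.51243112, -0.34393658]), 'ft_torque': array([0.0239404 , 0.00974573, 0.00965612]), 'grip_force': 0.0, 'finger_gap': 0.08546300513536827}
```

View pics/top0.png

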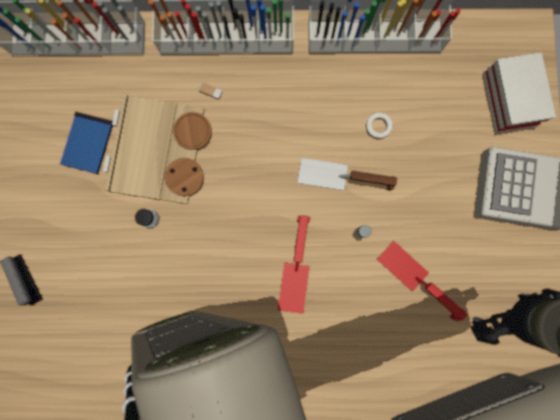

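View pics/scene0.png

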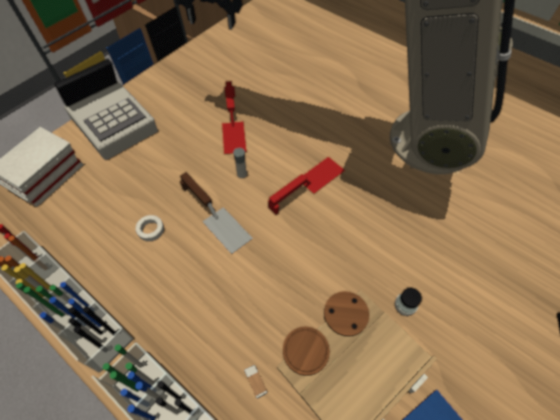

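The spatula's blade spans about (300–348, 173) and its handle runs to (396,183). The footed coaster is at (184,177) and the plain one at (192,131). The stand is to the left, and two red look-alikes are at (297,265) and (425,280). I'll enlarge this part of the top view.

```bash
python3 - <<'E'
from h import *
d=load('top0'); c=d['color'][90:215,100:300]; c2=d['color'][145:205,285:410]
a=cv2.resize(c,None,fx=4,fy=4,interpolation=3); cv2.imwrite('pics/c1.png',a)
b=cv2.resize(c2,None,fx=6,fy=6,interpolation=3); cv2.imwrite('pics/c2.png',b)
E
```

```text
(no output)
```

View pics/c1.png

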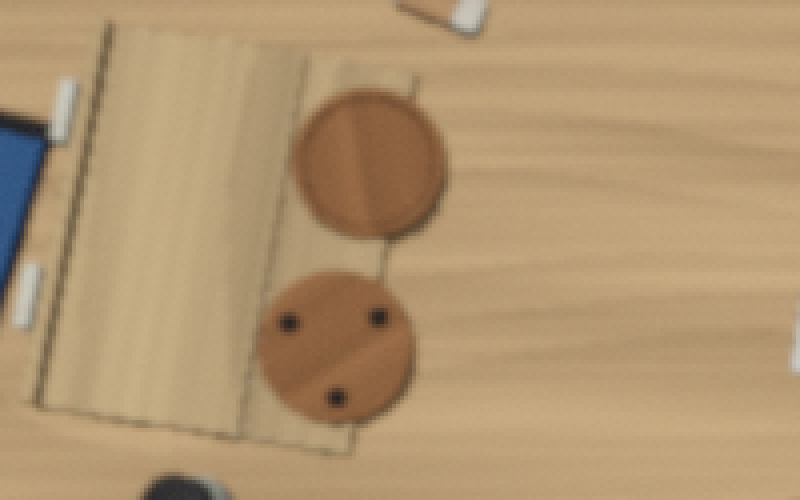

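View pics/c2.png

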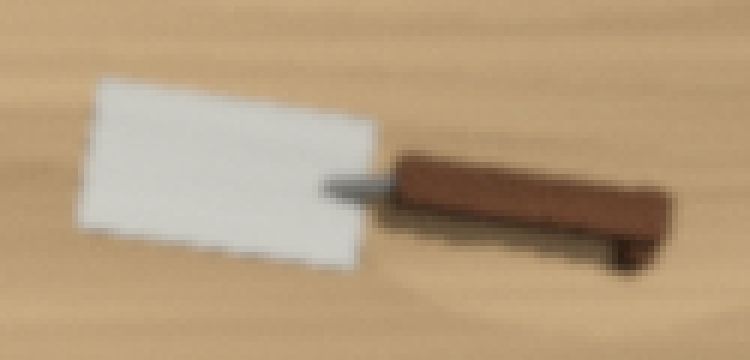

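The first crop shows the footed coaster centred at (337,347), the plain one at (371,163), and the step line from (305,58) to (240,437). The second shows the blade corners at (98,78), (376,121), (356,268) and (78,229), with the handle ends near (397,180) and (663,215).

```bash
python3 - <<'E'
from h import *
d=load('top0')
A=lambda u,v,z:atz(d,100+u/4-.375,90+v/4-.375,z)
B=lambda u,v,z:atz(d,285+u/6-.4,145+v/6-.4,z)
co=A(337,347,.023); ot=A(371,163,.023); s1=A(305,58,.019); s2=A(240,437,.019)
print('co',co,'ot',ot,'step',s1,s2)
v=(ot-co)[:2]; print('dist',np.linalg.norm(v)); st=s2-s1
# stand x axis ~ perpendicular to step, +y-ish
for n,w in(('coasters',v),('step',st[:2])):
    x=np.array([-w[1],w[0]]); x*=np.sign(x[1]); print(n,'standx yaw',np.degrees(np.arctan2(x[1],x[0])))
c=[B(*p,.0025) for p in((98,78),(376,121),(356,268),(78,229))]
print(np.round(c,4)); tip=(c[0]+c[3])/2; back=(c[1]+c[2])/2; x=(tip-back)[:2]
print('len',np.linalg.norm(x),'wid',np.linalg.norm(c[0]-c[3]),'yaw',np.degrees(np.arctan2(x[1],x[0])))
u=x/np.linalg.norm(x); print('origin',(tip+back)[:2]/2-u*.105)
h1=B(397,180,.052);h2=B(663,215,.052); w=(h1-h2)[:2]; print('handle',h1,h2,np.degrees(np.arctan2(w[1],w[0])),'orig',h2[:2]+w/np.linalg.norm(w)*.06)
s=sensors.get_state(); print(np.round(rot(s['orientation']),3))
E
```

```text
co [0.53525552 0.09425125 0.023     ] ot [0.64368876 0.07604245 0.023     ] step [0.70827816 0.11657713 0.019     ] [0.48380728 0.15033004 0.019     ]
dist 0.10995147706273553
coasters standx yaw 80.46746556675048
step standx yaw 81.44869622304417
[[ 0.5817 -0.1772  0.0025]
 [ 0.5638 -0.2863  0.0025]
 [ 0.5055 -0.2773  0.0025]
 [ 0.5217 -0.1688  0.0025]]
len 0.11010387722284894 wid 0.06058830540341626 yaw 81.10204385186046
origin [ 0.52692552 -0.33110932]
handle [ 0.53176731 -0.28684445  0.052     ] [ 0.51785627 -0.3859812   0.052     ] 82.01231125884175 orig [ 0.52619389 -0.32656333]
[[ 0.899  0.437 -0.001]
 [ 0.437 -0.899  0.002]
 [ 0.    -0.002 -1.   ]]
```

```bash
cat >> h.py <<'E'
def plan(x,y,z,yaw):
    s=sensors.get_state(); M=rot(s['orientation']); p=np.array(s['tcp_pos'])
    cy=np.degrees(np.arctan2(M[1,0],M[0,0]))
    print('shift mm',np.round(M.T@(np.array([x,y,z])-p)*1000,1),'turn',round(-np.radians(yaw-cy),4),'yaw now',round(cy,2),'t',s['clock'])
E
python3 -c "
from h import *
plan(.5266,-.329,.15,81.3)"
```

```text
shift mm [329.5 -48.2  80.7] turn -0.9662 yaw now 25.94 t 0.1
```

```bash
python3 -m handwheel '[[47,-7,0,-0.14,1],[94,-14,0,-0.28,1],[141,-21,10,-0.42,1],[188,-28,25,-0.56,1],[235,-35,40,-0.7,1],[282,-41,55,-0.84,1],[329,-48,70,-0.966,1],[329.5,-48.2,80,-0.966,1]]'
python3 -m handwheel '[[0,0,0,0,1],[0,0,0,0,1]]'
python3 - <<'E'
from h import *
plan(.5266,-.329,.023,81.3)
d=shot('wrist','w0'); print(d['xyz'],np.round(rot(d['rotation']),2).tolist())
E
```

```text
clock: 0.9
tcp_pos: [0.5303, -0.3254, 0.1493]
orientation: [-0.001, 0.756, 0.655, 0.001]
wrist_force: [0.4, 0.8, 0.2]
finger_gap: 0.0853
grip_force: 0.0
clock: 1.1
tcp_pos: [0.5258, -0.3299, 0.151]
orientation: [-0.001, 0.759, 0.651, -0.0]
wrist_force: [-0.2, 0.3, -0.5]
finger_gap: 0.0857
grip_force: 0.0
shift mm [  1.    0.8 128. ] turn -0.0015 yaw now 81.21 t 1.1
[ 0.53662537 -0.2646906   0.2930318 ] [[0.99, -0.15, -0.04], [-0.15, -0.95, -0.26], [-0.0, 0.26, -0.97]]
```

View pics/w0.png

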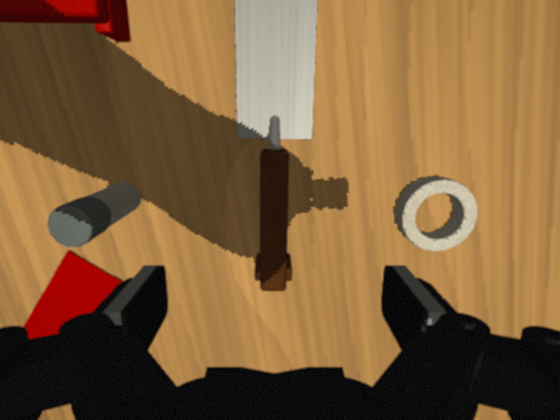

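The handle runs straight from (275,150) to (274,290), with the fingers on either side.

```bash
python3 - <<'E'
from h import *
d=load('w0')
f=atz(d,275,150,.052); r=atz(d,274,290,.052); w=(f-r)[:2]; print(f,r,np.linalg.norm(w),np.degrees(np.arctan2(w[1],w[0])))
b1=atz(d,236,137,.0025);b2=atz(d,312,138,.0025); print('blade rear',b1,b2,(b1+b2)/2)
u=w/np.linalg.norm(w); print('origin from handle',r[:2]+u*.06,'from blade',((b1+b2)/2)[:2]-u*.05)
E
```

```text
[ 0.53336632 -0.28639214  0.052     ] [ 0.51698417 -0.3880439   0.052     ] 0.10296336365811787 80.84495649060513
blade rear [ 0.50348081 -0.27597983  0.0025    ] [ 0.56333836 -0.2860042   0.0025    ] [ 0.53340959 -0.28099201  0.0025    ]
origin from handle [ 0.52653057 -0.32880821] from blade [ 0.52545426 -0.33035508]
```

```bash
python3 -m handwheel '[[0,0,40,0,1],[0,0,80,0,1],[0,0,110,0,1],[0,0,128,0,1],[0,0,128,0,1]]' 60
python3 -m handwheel '[[0,0,0,0,0.3],[0,0,0,0,0.1],[0,0,0,0,0.1],[0,0,0,0,0],[0,0,0,0,0],[0,0,0,0,0],[0,0,0,0,0],[0,0,0,0,0]]' 80
python3 -c "
from h import *
s=sensors.get_state();print(s['tcp_pos'],s['ft_torque'])"
```

```text
clock: 1.65
tcp_pos: [0.524, -0.3298, 0.0212]
orientation: [-0.002, 0.76, 0.65, -0.0]
wrist_force: [-0.5, -0.1, -0.4]
finger_gap: 0.0852
grip_force: 0.0
clock: 2.45
tcp_pos: [0.5272, -0.33, 0.0245]
orientation: [0.001, 0.759, 0.651, -0.0]
wrist_force: [-2.1, -0.4, 6.4]
finger_gap: 0.019
grip_force: 78.8
[ 0.52717549 -0.3300375   0.0244567 ] [0.04558932 0.28599814 0.01701479]
```

```bash
python3 -m handwheel '[[0,0,-20,0,0],[20,-8,-40,0,0],[60,-24,-40,0,0],[100,-40,-40,0,0],[140,-50,-40,0,0],[175,-57,-40,0,0],[175,-57,-40,0,0],[175,-57,-40,0,0]]'
python3 - <<'E'
from h import *
s=sensors.get_state();print(s['tcp_pos'],s['wrist_force'],s['ft_torque'])
d=shot('wrist','w1'); t=shot('top','t1')
c=cv2.resize(t['color'][90:225,120:320],None,fx=3,fy=3,interpolation=3)
w=d['color']; w=cv2.resize(w,(540,405)); c=np.vstack([c,]) 
o=np.zeros((580,800,3),np.uint8); o[:405,:600]=c[:405,:600]; o[405:,:240]=cv2.resize(w,(240,175)); cv2.imwrite('pics/v1.png',o)
E
```

```text
clock: 3.25
tcp_pos: [0.497, -0.1471, 0.0633]
orientation: [0.0, 0.758, 0.652, -0.0]
wrist_force: [-0.7, 0.0, -1.7]
finger_gap: 0.0189
grip_force: 78.4
[ 0.49698122 -0.14714175  0.06334729] [-0.68570463  0.04021102 -1.709253  ] [-0.01915318 -0.03433523 -0.04570359]
```

View pics/v1.png

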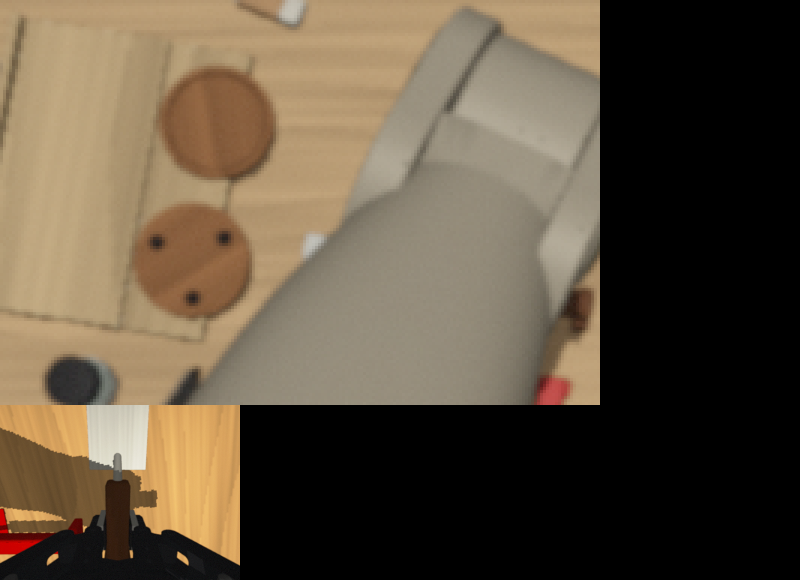

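View pics/w1.png

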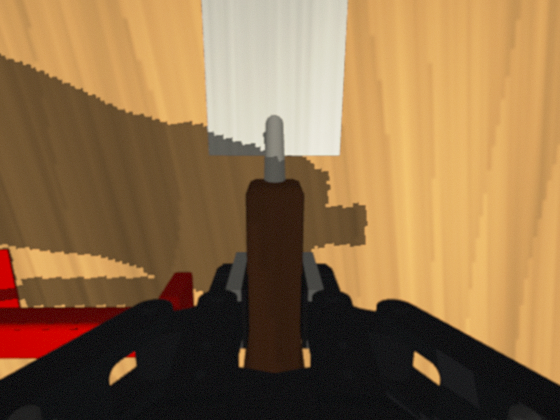

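The wrist view shows the spatula held straight, with the blade at the top from u 203 to 347. The arm hides most of it in the top view. I'll fit a plane to the blade's depth readings.

```bash
python3 - <<'E'
from h import *
d=load('w1'); s=sensors.get_state()
P=np.array([dep(d,u,v) for u in range(215,335,6) for v in range(4,105,5) if d['z_map'][v,u]>0])
A=np.c_[P[:,:2]-P[:,:2].mean(0),np.ones(len(P))]; c=np.linalg.lstsq(A,P[:,2],rcond=None)[0]
u=np.array([np.cos(np.radians(81.2)),np.sin(np.radians(81.2))]); n=np.array([-u[1],u[0]])
print('mean',P.mean(0),'pitch deg',np.degrees(c[:2]@u),'roll',np.degrees(c[:2]@n),'res',np.std(P[:,2]-A@c), 'z tip',c[2]+c[:2]@(s['tcp_pos'][:2]+.16*u-P[:,:2].mean(0)))
b=(atz(d,209,154,.0425)+atz(d,340,154,.0425))/2; print('blade rear',b,(b[:2]-s['tcp_pos'][:2])@u,(b[:2]-s['tcp_pos'][:2])@n, s['tcp_pos'])
d=shot('scene','s1'); cv2.imwrite('pics/s1c.png',cv2.resize(d['color'][150:400,180:460],None,fx=2.4,fy=2.4,interpolation=3))
E
```

```text
mean [ 0.51004812 -0.05697128  0.04098417] pitch deg 0.1167971724319561 roll 0.3286942464591902 res 0.0006952766295824818 z tip 0.04111251117243215
blade rear [ 0.50488626 -0.09834394  0.0425    ] 0.05092368269883058 0.0003507006940162232 [ 0.49744223 -0.14872182  0.06340961]
```

View pics/s1c.png

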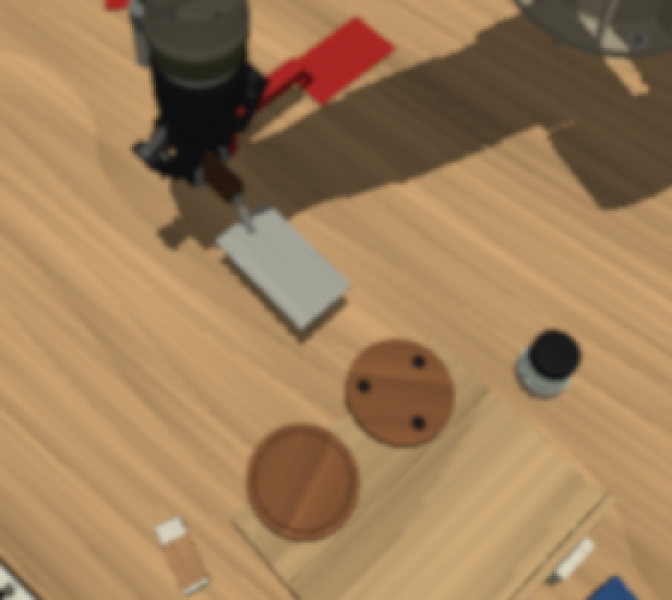

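The blade is level and its axis points at the footed coaster. In the crop the tip corners are at (350,288) and (300,329), the coaster is at (400,392) and the other at (303,483).

```bash
python3 - <<'E'
from h import *
d=load('s1'); A=lambda u,v,z:atz(d,180+u/2.4-.3,150+v/2.4-.3,z)
t=(A(350,288,.042)+A(300,329,.042))/2; c=A(400,392,.023); o=A(303,483,.023)
u=np.array([np.cos(np.radians(81.2)),np.sin(np.radians(81.2))]); n=np.array([-u[1],u[0]])
v=(o-c)[:2]; print('stand yaw',np.degrees(np.arctan2(v[0],-v[1])), 90+np.degrees(np.arctan2(v[1],v[0])))
print('tip',t,'coaster',c,'along',(c-t)[:2]@u,'left',(c-t)[:2]@n)
s=sensors.get_state(); q=s['tcp_pos'][:2]+.16*u; c2=np.array([.5353,.0943]); print('other est: tip',q,(c2-q)@u,(c2-q)@n)
E
```

```text
stand yaw 81.27875550383816 81.27875550383814
tip [0.52488051 0.00837068 0.042     ] coaster [0.5372172  0.09659802 0.023     ] along 0.08907610719305109 left 0.0013060621370625247
other est: tip [0.52189155 0.00909734] 0.0862509932822368 -0.00021581323261893394
```

```bash
python3 -m handwheel '[[0,0,20,0,0],[0,0,34.5,0,0],[0,0,34.5,0,0],[20,0,34.5,0,0],[40,0,34.5,0,0],[55,0,34.5,0,0],[66,0,34.5,0,0],[66,0,34.5,0,0]]'
python3 - <<'E'
from h import *
d=load('s1');e=shot('scene','s2'); cv2.imwrite('pics/s2c.png',cv2.resize(e['color'][210:360,230:420],None,fx=4,fy=4,interpolation=3))
E
```

```text
clock: 4.2
tcp_pos: [0.5072, -0.0819, 0.0291]
orientation: [0.0, 0.758, 0.652, 0.0]
wrist_force: [0.1, -0.8, -1.2]
finger_gap: 0.0189
grip_force: 78.4
```

View pics/s2c.png

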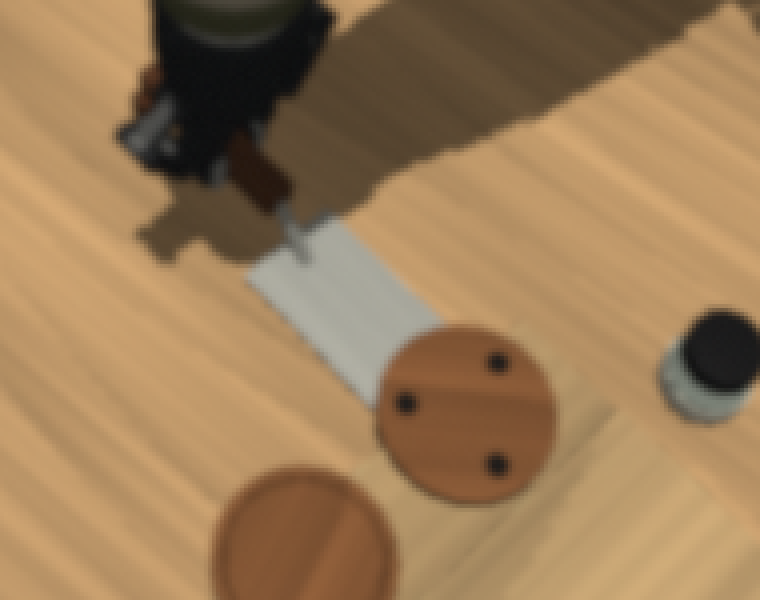

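The blade is under the front of the coaster, from (372,405) to (440,325), and the coaster hasn't moved. Now the first part of the arc.

```bash
python3 -m handwheel '[[0,0,-7,0,0],[1,0,-15,0,0],[2,0,-23,0,0],[5,0,-31,0,0],[9,0,-39,0,0],[14,0,-46,0,0],[19,0,-53,0,0],[19,0,-53,0,0]]'
python3 - <<'E'
from h import *
e=shot('scene','s3'); cv2.imwrite('pics/s3c.png',cv2.resize(e['color'][210:360,230:420],None,fx=4,fy=4,interpolation=3))
E
```

```text
clock: 5.05
tcp_pos: [0.5106, -0.0634, 0.083]
orientation: [0.001, 0.758, 0.652, 0.001]
wrist_force: [-0.5, -0.4, -2.2]
finger_gap: 0.0185
grip_force: 78.3
```

View pics/s3c.png

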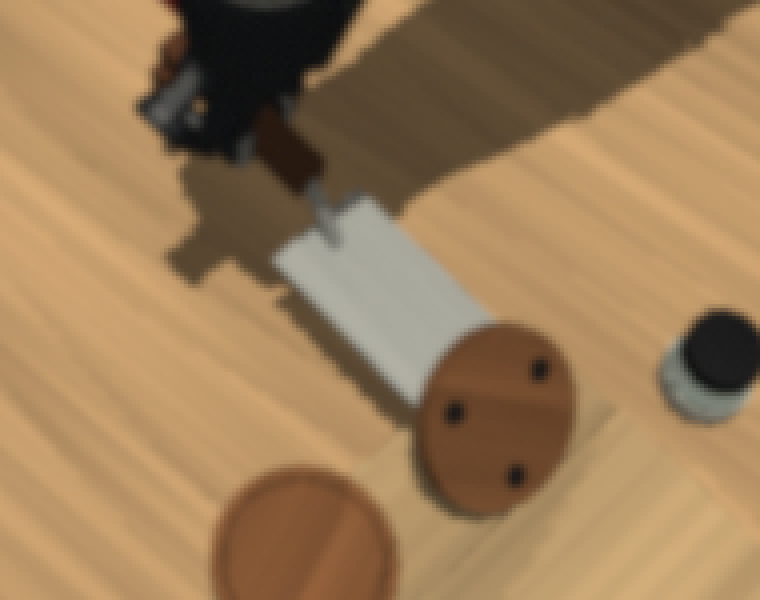

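The coaster is tilted about 45°, resting on the blade edge, with its far edge at the step near (480,515). I'll carry the arc on over the top.

```bash
python3 -m handwheel '[[7,0,-5.5,0,0],[14,0,-10,0,0],[21,0,-14,0,0],[28,0,-17,0,0],[36,0,-19,0,0],[44,0,-20,0,0],[52,0,-20,0,0],[60,0,-20,0,0]]'
python3 - <<'E'
from h import *
e=shot('scene','s4')
u=np.array([np.cos(np.radians(81.2)),np.sin(np.radians(81.2))]); n=np.array([-u[1],u[0]])
p0=np.array([.536,.0955])+.048*u   # step point in line with coaster
def grid(e):
    # brown coaster pixels -> stand coords
    P=[];hsv=cv2.cvtColor(e['color'],cv2.COLOR_BGR2HSV)
    for v in range(230,400,2):
        for q in range(230,460,2):
            if e['z_map'][v,q]>0:
                w=dep(e,q,v); r=w[:2]-p0; x,y=r@u,r@n
                if abs(y)<.06 and -.06<x<.12 and w[2]>.022: P.append((x,y,w[2]))
    return np.array(P)
P=grid(e); np.set_printoptions(precision=3,suppress=True)
for a in np.arange(.02,.12,.01):
    m=(P[:,2]>=a)&(P[:,2]<a+.01)
    if m.any(): print(round(a,2),m.sum(),P[m].min(0),P[m].max(0),np.median(P[m],0))
E
```

```text
clock: 5.9
tcp_pos: [0.5189, -0.0039, 0.1017]
orientation: [-0.0, 0.759, 0.651, -0.0]
wrist_force: [-0.4, -0.5, -1.6]
finger_gap: 0.0184
grip_force: 78.4
0.02 57 [-0.003 -0.058  0.022] [0.12  0.058 0.03 ] [ 0.074 -0.006  0.023]
0.03 52 [-0.    -0.053  0.03 ] [0.12  0.058 0.038] [ 0.117 -0.004  0.034]
0.04 9 [ 0.003 -0.038  0.04 ] [ 0.009 -0.006  0.05 ] [ 0.006 -0.023  0.044]
0.05 19 [ 0.007 -0.045  0.05 ] [0.017 0.044 0.059] [ 0.012 -0.012  0.057]
0.06 19 [ 0.01  -0.045  0.06 ] [0.02  0.042 0.07 ] [ 0.015 -0.     0.065]
0.07 126 [-0.059 -0.043  0.071] [0.025 0.041 0.08 ] [-0.014 -0.     0.079]
0.08 237 [-0.06  -0.041  0.08 ] [0.03 0.04 0.09] [-0.021 -0.001  0.081]
0.09 22 [ 0.021 -0.035  0.09 ] [0.033 0.032 0.1  ] [ 0.027 -0.024  0.096]
0.1 35 [ 0.026 -0.022  0.1  ] [0.035 0.021 0.108] [ 0.031 -0.002  0.103]
```

```bash
python3 -m handwheel '[[8,0,2,0,0],[16,0,5,0,0],[16,0,5,0,0],[16,0,5,0,0]]'
cat >> h.py <<'E'
U=np.array([np.cos(np.radians(81.2)),np.sin(np.radians(81.2))]); N=np.array([-U[1],U[0]])
P0=np.array([.536,.0955])+.048*U
def grid(e,zmin=.022):
    P=[]
    for v in range(200,400,2):
        for q in range(230,460,2):
            if e['z_map'][v,q]>0:
                w=dep(e,q,v); r=w[:2]-P0; x,y=r@U,r@N
                if abs(y)<.07 and -.06<x<.12 and w[2]>zmin: P.append((x,y,w[2],*e['color'][v,q]))
    return np.array(P)
def report(f):
    P=grid(shot('scene',f)); np.set_printoptions(precision=3,suppress=True)
    for a in np.arange(.02,.12,.01):
        m=(P[:,2]>=a)&(P[:,2]<a+.01)
        if m.any(): print(round(a,2),m.sum(),P[m].min(0)[:3],P[m].max(0)[:3],np.median(P[m],0))
E
python3 -c "
from h import *
report('s5')"
```

```text
clock: 6.35
tcp_pos: [0.5211, 0.0113, 0.0965]
orientation: [-0.0, 0.759, 0.652, -0.0]
wrist_force: [-0.7, -0.3, -1.0]
finger_gap: 0.0188
grip_force: 78.4
0.02 456 [-0.057 -0.07   0.022] [0.115 0.058 0.03 ] [  0.057  -0.004   0.026  52.5    85.    130.   ]
0.03 70 [ 0.015 -0.053  0.03 ] [0.12  0.059 0.036] [  0.116  -0.004   0.032 102.    146.    175.   ]
0.07 377 [-0.06  -0.029  0.072] [0.025 0.031 0.079] [ -0.016  -0.001   0.075 160.    172.    173.   ]
```

The coaster has landed on the upper shelf, and nothing remains above z 0.036 except the blade. I'll back off and set the spatula down clear of the stand.

```bash
python3 -m handwheel '[[-25,0,-10,0,0],[-65,5,-10,0,0],[-105,15,-10,0,0],[-130,20,0,0,0],[-130,20,30,0,0],[-130,20,55,0,0],[-130,20,66,0,0],[-130,20,66,0,0]]'
python3 -m handwheel '[[0,0,3,0,0],[0,0,6,0,0],[0,0,7,0,0],[0,0,7,0,0],[0,0,7,0,0]]'
```

```text
clock: 7.2
tcp_pos: [0.5199, -0.1201, 0.0293]
orientation: [-0.002, 0.759, 0.651, -0.001]
wrist_force: [-0.1, 0.2, -1.7]
finger_gap: 0.0189
grip_force: 78.4
clock: 7.7
tcp_pos: [0.5221, -0.1204, 0.0245]
orientation: [0.001, 0.759, 0.652, 0.0]
wrist_force: [1.1, 0.8, -0.1]
finger_gap: 0.0188
grip_force: 78.5
```

```bash
python3 -m handwheel '[[0,0,0.5,0,0],[0,0,0.5,0,0.2],[0,0,0.5,0,0.35],[0,0,0.5,0,0.6],[0,0,0.5,0,1],[0,0,0.5,0,1],[0,0,0.5,0,1],[0,0,0.5,0,1]]' 20
python3 -m handwheel '[[0,0,0,0,1],[0,0,-20,0,1],[0,0,-60,0,1],[0,0,-100,0,1],[0,0,-130,0,1],[0,0,-130,0,1],[0,0,-130,0,1]]'
python3 - <<'E'
from h import *
def fit(P):
    c0=P.mean(0);A=np.c_[P[:,:2]-c0[:2],np.ones(len(P))]; c=np.linalg.lstsq(A,P[:,2],rcond=None)[0]
    return c0,np.degrees(np.hypot(*c[:2])),np.std(P[:,2]-A@c)
e=shot('scene','s6'); G=grid(e,.021)
m=(G[:,5]-G[:,3]>55)&(G[:,5]<165)&(G[:,0]>0)&(G[:,0]<.11)&(G[:,2]>.0235)&(G[:,2]<.036); P=G[m]
print('coaster n',m.sum(),'min',P.min(0)[:3],'max',P.max(0)[:3],fit(P[:,:3]))
w=shot('wrist','w2'); s=sensors.get_state(); print(s['tcp_pos'])
hs=cv2.cvtColor(w['color'],cv2.COLOR_BGR2HSV)
B=np.array([dep(w,q,v) for v in range(4,200,4) for q in range(180,380,4) if hs[v,q,1]<40 and hs[v,q,2]>120 and w['z_map'][v,q]>0])
print('blade',len(B),fit(B))
E
```

```text
clock: 8.5
tcp_pos: [0.5213, -0.1204, 0.0232]
orientation: [-0.0, 0.759, 0.651, -0.0]
wrist_force: [0.1, -0.2, -0.2]
finger_gap: 0.0851
grip_force: 0.0
clock: 9.2
tcp_pos: [0.5218, -0.1206, 0.1539]
orientation: [0.001, 0.759, 0.651, 0.0]
wrist_force: [-0.2, 0.4, -0.6]
finger_gap: 0.0854
grip_force: 0.0
coaster n 454 min [ 0.00961133 -0.04550697  0.02354181] max [0.09693483 0.04223459 0.0323308 ] (array([ 0.0530189 , -0.00163864,  0.02682004]), np.float64(0.2000197853639247), np.float64(0.0017584881779959002))
[ 0.52050507 -0.12006235  0.15201805]
blade 629 (array([ 0.53857583, -0.02006499,  0.00185465]), np.float64(0.14320100026061378), np.float64(0.0007798199761001339))
```

```bash
python3 -c "
from h import *
print(workorder.hand_in())"
```

```text
the job is handed in; nothing more can be done
None
```

I handed the job in at about 9 s of robot time: the depth images show the coaster flat on the upper shelf, turned over and centred about 53 mm past the step, and the spatula level on the counter with the gripper open and clear; the hand-in gave no verdict, and I did not re-measure the other coaster at the end.

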